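# Mark the blue glaze tub and crack its stuck lid

### The arm

A 6-joint arm with a two-finger parallel gripper is mounted at the origin on the work surface. World frame = base frame: x ahead of the robot, y to its left, z up, the work surface at z = 0. Lengths are in mm, angles in rad, forces in N, time in s.
With the tool pointing down it reaches from about 400 to 925 mm from the base axis. Payload 12.5 kg.
Tool frame: the origin (TCP) lies at the centre of the arm's flange, where the gripper is bolted on; the fingertips stand 190 mm ahead of it and the grasp point (between the pads) lies 171 mm ahead of it; z points along the fingers, y is the direction in which the jaws open and shut (so a half turn about z gives the same grasp; the last joint's range is limited). The gripper opens to 95 mm and grips with 3 to 60 N. Pads are 20 mm wide; open, the fingers measure 119 mm over their backs; the gripper's body (75 mm by 180 mm) begins 59 mm behind the grasp point.
Start: joints at [-1.279, 0.491, 1.559, -0, 1.092, -0.106], TCP at [242.138, -576.189, 404.761] pointing down, gripper open.
Joint ranges: [-3.1, 3.1], [-0.84, 2.19], [0.05, 2.79], [-1.13, 4.28], [0.06, 2.93], [-2.69, 2.69]. Speed limits (rad/s): [2.22, 2.22, 2.79, 3.14, 3.14, 3.14].

### API

Orientations are given as [roll, pitch, yaw] about the fixed x, y, z axes, in that order (R = Rz(yaw) Ry(pitch) Rx(roll)).
In Python, from cell import env, optics gives the robot as it stands.
- The arm moves only by the tool apply_moves, never from a script. Its argument "commands" is a list of rows, each a list of 7 numbers: the turn, a rotation vector about the tool's x, y, z in degrees, then the shift along the tool's x, y, z in m, then the finger opening in m, from 0 to 0.0951. A call has 1 to 5 rows; each row shifts and turns the commanded pose from where the row before left it, along the tool's axes as they then stand; what a row does not reach is not made up. A row lasts 1/12 s, in which the tool goes at most 41.7 mm and 7.16 degrees, less where a joint would pass 70% of its speed; a pose out of reach is approached as far as the arm can. A call with a gripper value outside its range is refused whole. The fingers move at their own pace and stop on an object; the grip force is fixed at half the most. Time passes only in rows, so rows that do not move let the fingers close. It gives the time, the measured TCP pose, the force and the opening at its end, in the units of the state.
- env.state(): the state, without advancing time (a new reading comes with each control period).
- optics.read_camera(name): name is "scene" or "top" or "wrist"; returns a dict with "color" (480x640x3 uint8, red, green, blue), "fx", "fy", "cx", "cy" (pixels), "eye" and "rotation" of the camera in the world; the wrist camera has in their place "T_tool_cam" (4x4, takes a point from camera to tool coordinates, whose origin is the TCP and whose axes are the flange's). Camera axes: x right, y up, looking along -z (the intrinsics and any distortion apply to the point x, -y, -z); pixel columns grow to the right and rows downward; lengths in mm; the calibration is good to about 2 mm. A picture is of the moment at which its call begins: read the wrist's pose just before it. There is no depth.
- env.job_done(): hands the job in, once; it reports no verdict.
The state is a dict: "t": time; "joints": joint angles; "qvel": joint speeds; "tau": joint torques, N m; "eef_pos": TCP position; "tcp_rot": TCP orientation; "ft_force": force on the tool from outside, world axes, zero at the start; "moment": the same for the moment, N m; "opening": opening from 0.0 (shut) to 1.0 (fully open).
Only numpy, scipy, OpenCV 4.12 (cv2) and the standard library are available. Lean on these libraries where they do the work, as an engineer would, in place of code of your own. Each camera call takes 0.05 s, during which the arm holds its last target. There are 200 camera calls.

### The job

Slide the blue test tile out of the rack and down into the tile slot of the blue glaze tub's stand, fully home. Then pull the tub's stuck lid up by its handle until it breaks free, and finish while still holding it in the gripper, level above the tub and open by only about a finger's width (its skirt 10 to 15 mm above the rim); never lift it right away from the tub. Leave the other tiles and the pottery things where they are.

Things in the scene. Friction and masses are not known exactly. Their poses are not given: they have to be found in the camera images.
- tile_blue: Blue glazed test tile, a flat upright slab 8 mm thick (own x) by 60 mm wide (own y) by 95 mm tall (own z), 90 g, loose. Origin: centre of its underside. It starts standing in one of the rack's two slots with its lower 25 mm inside; its top is then 103 mm above the table.
- tub_blue_slot (a point): Centre of the mouth of the tile slot in the blue tub's stand, 45 mm above the table, 130 mm from the tub's axis along the tub's -x; axes as the tub's. An upright pocket 11 mm (x) by 63 mm (y), 25 mm deep, 2 mm chamfer, in a block 50 by 100 mm. The tile, its x along the slot's x (either way round), goes straight down until its underside is 25 mm below this point.
- tub_blue: White round glaze tub with a broad blue band, fixed on a brown wooden stand 280 x 160 x 12 mm (x -175 to +105 mm). Origin: on the tub's axis at table height, z up; x points from the tile slot to the tub. Rim 112 mm above the table, outer radius 66 mm; four small sprung nubs just below it hold the lid. The blue and green tubs may stand either side.
- lid_blue: Blue round lid, 150 mm across, loose but stuck on the tub; 0.2 to 0.33 kg. Origin: underside centre of its 10 mm plate, 112 mm above the table when shut. The skirt reaches 14.5 mm lower, so a finger's width open is a rise of about 27 mm. A pull of about 12 to 18 N frees it in the first 3 mm; then the nubs push it up until 11 mm of rise, beyond which only its weight is felt.
- lid_handle (a point): Middle of the lid's pale wooden handle, an upright block 60 mm long (lid's own x), 20 mm thick (own y) and 40 mm tall on the middle of the lid: from 20 mm below to 20 mm above this point. Pinch it from above across its 20 mm. When shut this point is 142 mm above the table.
- rack: Pale plywood tile rack, fixed, 130 (own x) by 90 (own y) by 33 mm. Origin: centre of its underside. Two slots of 11 by 63 mm and 25 mm deep at x = -35 and +35 mm; one holds the blue tile, the other the white tile (either way round), so that about 60 mm is free between the two tiles.
- tub_green: The same kind of tub and stand with a green band and a green lid, fixed, lid shut. Not to be used. Origin and axes as for the blue tub.
- tile_white: White test tile, same size as the blue one, loose, in the rack's other slot. Bystander. Origin: centre of its underside.
- tile_green: Green test tile, same size, loose, in the slot of the green tub's stand. Bystander.
- cup: Terracotta cup, 72 mm across, 75 mm tall, loose, beyond the rack. Bystander.
- jar: Small amber jar with a white cap, 60 mm across, 80 mm tall, loose, at the right. Bystander.
- bowl: White bowl, 120 mm across, 50 mm tall, loose, at the left. Bystander.
- brush: Brush lying on the table at the right. Bystander.
Not all that is in view belongs to the job. What is shaped like the lid_blue but orange, turquoise or yellow is not meant.

How it is judged:
By the outcome, as a careful person would: the job done as asked, in the order asked, and still so for the second after the job is handed in, while the arm keeps its last pose, push and grip.
It also fails if it takes over 58 s, if anything falls off the work surface, if the arm or the gripper's body presses on something with over 40 N, if the wrist force passes 120 N, or if a joint passes its speed limit or range.

## Working session

There is one attempt and no reset: what is moved stays moved. The work goes in short steps, Python scripts to look and compute and a tool call to move; the robot and the scene stay as the last step left them, time stands still between calls to the robot, and variables do not carry over. Pictures are saved under pics/ and viewed, about 8 in all and at most 12, crops included, and the job is handed in when it is done.

Besides the shell and the picture viewer there is one more tool, called after "Emit:" as name(argument=value, ...) on one line, values as JSON. apply_moves: Moves the arm, as the interface text tells. Its arguments: {"type":"object","properties":{"commands":{"type":"array","items":{"type":"array","items":{"type":"number"}}}},"required":["commands"]}

```bash
ls; mkdir -p pics; python3 - <<'E'
from cell import env, optics
import cv2
print(env.state())
for n in ("scene","top","wrist"):
    c=optics.read_camera(n); cv2.imwrite(f"pics/{n}0.png",c["color"][:,:,::-1])
    print(n,{k:v for k,v in c.items() if k!="color"})
E
```

```text
pics
{'t': 0.0, 'joints': array([-1.27856750e+00,  4.91538428e-01,  1.55948171e+00, -3.57271151e-05,
        1.09169807e+00, -1.05579178e-01]), 'qvel': array([-1.88078551e-03,  6.27926169e-05, -3.13683267e-05, -2.14203745e-03,
       -1.41420568e-03,  1.06368668e-03]), 'tau': array([-2.70934024e-04, -6.12653947e+01, -2.58191621e+01,  6.91592158e-02,
        4.81527625e-02, -1.36040594e-04]), 'eef_pos': array([ 242.14083067, -576.13673645,  404.16364953]), 'tcp_rot': array([-3.14047002e+00, -8.71053421e-05,  3.97824439e-01]), 'ft_force': array([-0.05787671, -0.36456923,  0.5719654 ]), 'moment': array([-0.01213752, -0.0418282 ,  0.02955142]), 'opening': 1.001282198238748}
scene {'fx': 482.7867891392425, 'fy': 482.7867891392425, 'cx': 315.5178340380282, 'cy': 241.84216008029037, 'eye': array([1367.61226446, -390.26244933,  995.76656547]), 'rotation': array([ 0.78829879, -0.01113283,  1.17300881])}
top {'fx': 471.4594776098779, 'fy': 471.4594776098779, 'cx': 318.44844794269466, 'cy': 242.0525682966035, 'eye': array([ 432.89644832,  -22.81797194, 1470.80045672]), 'rotation': array([ 0.08009003, -0.00547868, -1.57525786])}
wrist {'fx': 369.37620428772703, 'fy': 369.37620428772703, 'cx': 323.5861539772081, 'cy': 239.63145305464897, 'T_tool_cam': array([[ 6.12419511e-05,  9.68290093e-01,  2.49828525e-01,
         6.95891878e+01],
       [ 9.99999998e-01, -6.39404738e-05,  2.68574758e-06,
        -1.17749307e+00],
       [ 1.85747370e-05,  2.49828524e-01, -9.68290095e-01,
         2.04048094e+01],
       [ 0.00000000e+00,  0.00000000e+00,  0.00000000e+00,
         1.00000000e+00]])}
```

View pics/scene0.png

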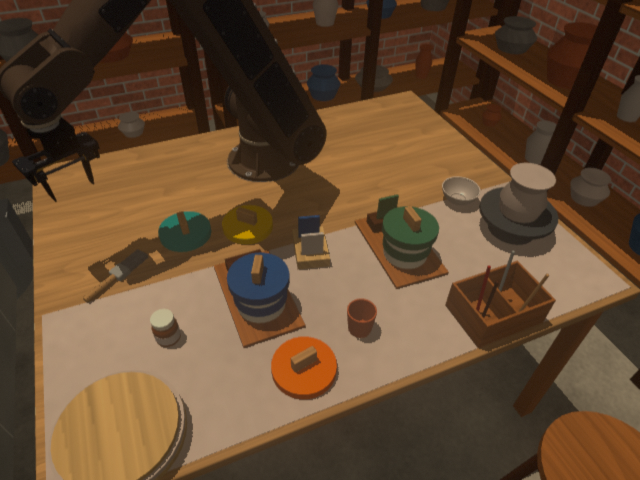

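View pics/top0.png

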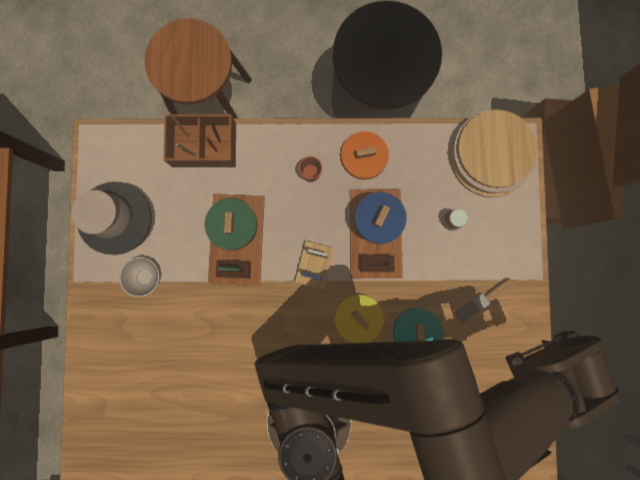

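The scene view shows the blue lid at (258,275), the orange (304,365), yellow (247,222) and turquoise (185,231) decoys, the green tub at (410,235), and the blue tile at (309,227) behind the white tile at (313,243). In the top view the blue lid is at (381,217), its slot at (376,262), the rack at (314,260), the white tile at (317,251) and the blue tile at (310,276).

```bash
cat > h.py <<'E'
import numpy as np, cv2
from scipy.spatial.transform import Rotation as Ro
from cell import env, optics
def cam(n):
    s=env.state(); c=optics.read_camera(n)
    if n=="wrist":
        T=np.eye(4); T[:3,:3]=Ro.from_euler('xyz',s['tcp_rot']).as_matrix(); T[:3,3]=s['eef_pos']
        M=T@c['T_tool_cam']; c['R'],c['eye']=M[:3,:3],M[:3,3]
    else: c['R']=Ro.from_euler('xyz',c['rotation']).as_matrix()
    return c
def px2w(c,u,v,z):
    d=c['R']@np.array([(u-c['cx'])/c['fx'],-(v-c['cy'])/c['fy'],-1]); e=c['eye']
    return e+d*(z-e[2])/d[2]
def w2px(c,p):
    q=c['R'].T@(np.asarray(p,float)-c['eye']); return np.array([c['cx']-c['fx']*q[0]/q[2], c['cy']+c['fy']*q[1]/q[2]])
def crop(c,u,v,w,h,k,name):
    cv2.imwrite(name,cv2.resize(c['color'][v:v+h,u:u+w,::-1],None,fx=k,fy=k,interpolation=cv2.INTER_CUBIC))
E
python3 - <<'E'
from h import *
c=cam("top"); crop(c,290,182,130,110,6,"pics/topcrop.png")
s=cam("scene"); 
print(w2px(s,[0,0,0]),w2px(c,[0,0,0]))
p=px2w(c,381,217,122);print(p,w2px(s,p)); p=px2w(c,317,251,103);print(p,w2px(s,p)); p=px2w(c,310,276,103);print(p,w2px(s,p))
E
```

```text
[264.15675082 159.36273719] [308.91454929 422.97549229]
[ 612.89253351 -211.44862885  122.        ] [258.28274894 274.86722449]
[516.57700022 -26.47575899 103.        ] [313.92936776 234.55109273]
[444.19971063  -5.9154968  103.        ] [310.7167656  215.82148859]
```

View pics/topcrop.png

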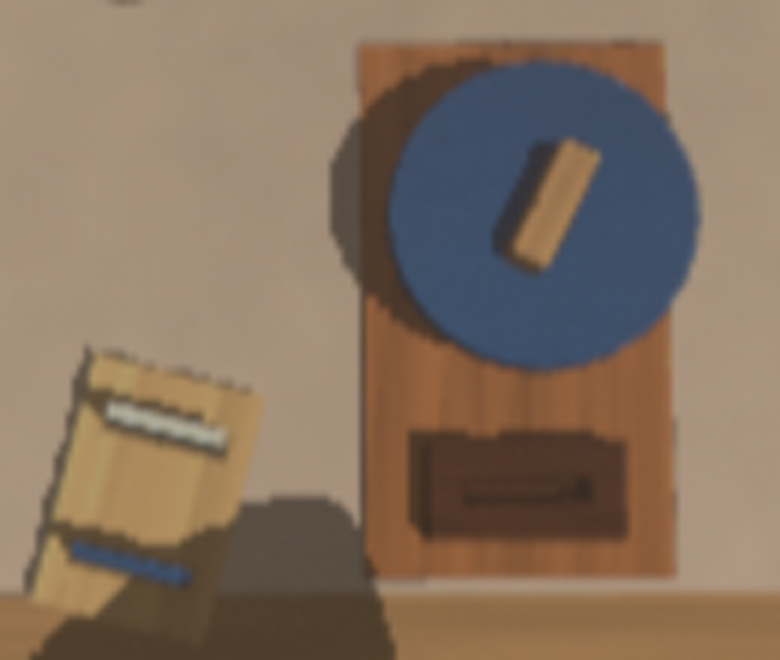

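The crop confirms the picks: handle top centred at (556,205) and tilted, slot mouth centre at about (529,491), blue tile top from (70,547) to (188,578), and white tile top from (107,408) to (227,440).

```bash
python3 - <<'E'
from h import *
c=cam("top")
f=lambda x,y,z:px2w(c,290+(x+.5)/6-.5,182+(y+.5)/6-.5,z)
for n,pts,z in [("stand",[(366,578),(677,576),(663,42),(360,42)],12),("handle",[(568,138),(601,152),(545,272),(512,258)],162),("lid",[(389,215),(700,215),(545,60),(545,370)],122),
 ("slot",[(463,491),(595,491)],45),("blue",[(70,550),(188,578)],103),("white",[(107,408),(227,440)],103),("rack",[(90,352),(262,395),(205,645),(30,600)],33)]:
    P=np.array([f(x,y,z)[:2] for x,y in pts]); print(n,P.mean(0).round(1),P.round(0).tolist(),"len",np.linalg.norm(P[1]-P[0]).round(1),"dir",np.degrees(np.arctan2(*(P[1]-P[0])[::-1])).round(1))
print(env.state()['t'])
E
```

```text
stand [ 578.  -209.5] [[438.0, -130.0], [439.0, -290.0], [717.0, -288.0], [718.0, -130.0]] len 160.2 dir -89.9
handle [ 611.1 -209.7] [[643.0, -216.0], [636.0, -231.0], [580.0, -204.0], [586.0, -189.0]] len 16.7 dir -113.5
lid [ 611.9 -209.6] [[612.0, -135.0], [611.0, -284.0], [687.0, -211.0], [537.0, -209.0]] len 149.6 dir -90.2
slot [ 481.7 -210.2] [[482.0, -177.0], [482.0, -244.0]] len 66.6 dir -90.2
blue [445.4  -9. ] [[452.0, 19.0], [439.0, -37.0]] len 58.5 dir -103.6
white [512.9 -27.7] [[521.0, 1.0], [505.0, -57.0]] len 60.1 dir -105.2
rack [479.7 -17.5] [[554.0, 11.0], [532.0, -76.0], [405.0, -47.0], [428.0, 42.0]] len 90.4 dir -104.3
0.3
```

Measurements agree with the given sizes: slot (482,-210) to tub axis (612,-210) is 130 mm, the lid is 150 mm across, and the rack slot predicts the tile at (446,-9). Next I turn to yaw 75.7° and go above the blue tile.

Emit:
apply_moves(commands=[[0,0,-7,0,0,0,0.04],[0,0,-7,0,0,0,0.04],[0,0,-7,0,0,0,0.04],[0,0,-7,0,0,0,0.04],[0,0,-7,0,0,0,0.04]])

```text
t: 0.72
eef_pos: [242.1, -576.2, 404.7]
tcp_rot: [-3.142, -0.0, 1.015]
ft_force: [-0.6, 0.6, 0.1]
opening: 0.707
```

Emit:
apply_moves(commands=[[0,0,-7,0,0,0,0.04],[0,0,-7,0,0,0,0.04],[0,0,-4,0,0,0,0.04],[0,0,0,0.02,0.002,0,0.04],[0,0,0,0.04,0.004,0,0.04]])

```text
t: 1.13
eef_pos: [261.8, -521.1, 404.1]
tcp_rot: [3.141, 0.001, 1.321]
ft_force: [0.9, 0.8, -0.4]
opening: 0.43
```

Emit:
apply_moves(commands=[[0,0,0,0.04,0.004,0,0.04],[0,0,0,0.04,0.004,0,0.04],[0,0,0,0.04,0.004,0,0.04],[0,0,0,0.04,0.004,0,0.04],[0,0,0,0.04,0.004,0,0.04]])

```text
t: 1.55
eef_pos: [331.3, -328.7, 404.8]
tcp_rot: [3.141, 0.0, 1.322]
ft_force: [1.5, -0.5, 0.5]
opening: 0.423
```

Emit:
apply_moves(commands=[[0,0,0,0.04,0.004,0,0.04],[0,0,0,0.04,0.004,0,0.04],[0,0,0,0.04,0.004,0,0.04],[0,0,0,0.04,0.004,0,0.04],[0,0,0,0.04,0.004,0,0.04]])

```text
t: 1.97
eef_pos: [399.8, -139.7, 405.0]
tcp_rot: [3.141, 0.0, 1.322]
ft_force: [1.0, -0.8, -0.1]
opening: 0.42
```

Emit:
apply_moves(commands=[[0,0,0,0.04,0.004,0,0.04],[0,0,0,0.04,0.003,0,0.04],[0,0,0,0.04,0.002,0,0.04],[0,0,0,0.02,0,0,0.04],[0,0,0,0,0,0,0.04]])

```text
t: 2.38
eef_pos: [443.2, -5.0, 404.8]
tcp_rot: [3.141, -0.0, 1.327]
ft_force: [0.3, 0.4, 0.7]
opening: 0.421
```

```bash
python3 - <<'E'
from h import *
c=cam("wrist"); s=env.state(); print(s['t'],s['eef_pos'],np.degrees(s['tcp_rot']),s['opening'],s['ft_force'])
cv2.imwrite("pics/w1.png",c['color'][:,:,::-1])
print(w2px(c,[445.5,-9,103]))
E
```

```text
2.4333 [442.8861079   -6.44692027 404.70602864] [1.79994229e+02 2.52895295e-03 7.59945703e+01] 0.42156115650395193 [ 0.65234846 -0.07499124  0.59412026]
[328.80143867 241.55295137]
```

View pics/w1.png

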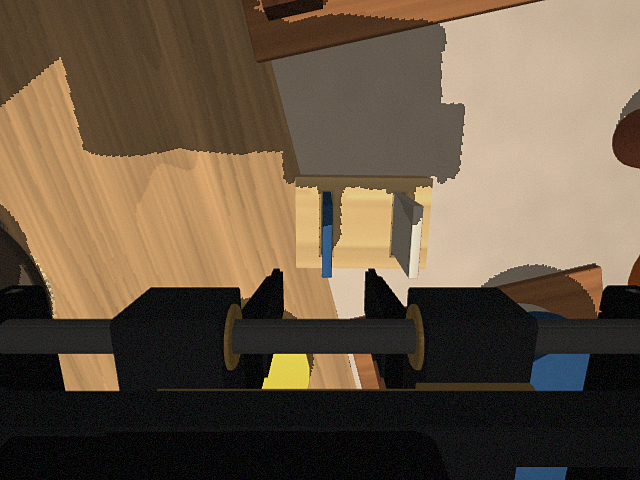

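The wrist view shows the blue tile top as a thin strip at u 322 to 332, v 195 to 277, and the white tile at (413,240). The gripper is well clear of both; I'll enlarge the strip.

```bash
python3 - <<'E'
from h import *
c=cam("wrist"); crop(c,305,180,80,105,5,"pics/w1c.png")
E
```

```text
(no output)
```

View pics/w1c.png

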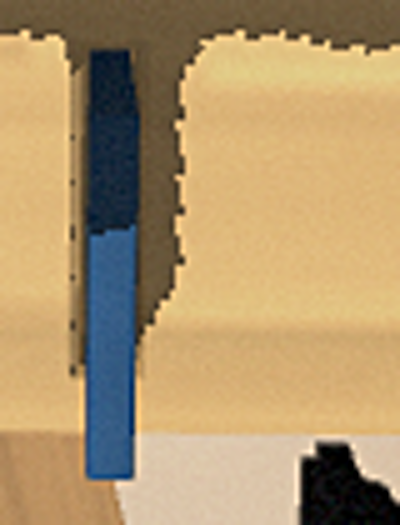

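The crop shows the top face of the tile from about (113,92) to (109.5,478); above that is its end face.

```bash
python3 - <<'E'
from h import *
c=cam("wrist"); s=env.state()
a,b=[px2w(c,305+(x+.5)/5-.5,180+(y+.5)/5-.5,103) for x,y in[(113,92),(109.5,478)]]
print(a,b,(a+b)/2,np.linalg.norm(a-b),np.degrees(np.arctan2(*(a-b)[:2][::-1])))
R=Ro.from_euler('xyz',s['tcp_rot']).as_matrix()
print(s['eef_pos'],s['tcp_rot'],R.T@((a+b)/2-s['eef_pos']))
E
```

```text
[451.92015545  22.0635328  103.        ] [436.32382876 -38.43846572 103.        ] [444.1219921   -8.18746646 103.        ] 62.4798946139919 75.54488276841613
[442.60410208  -8.19355251 404.70059499] [-3.14157599e+00  2.65401377e-04  1.32356406e+00] [  0.45743279   1.47527353 301.70045967]
```

Emit:
apply_moves(commands=[[0,0,0,0,0.002,0.03,0.04],[0,0,0,0,0,0.03,0.04],[0,0,0,0,0,0.03,0.04],[0,0,0,0,0,0.03,0.04],[0,0,0,0,0,0.021,0.04]])

```text
t: 2.95
eef_pos: [444.1, -9.9, 261.8]
tcp_rot: [-3.14, 0.0, 1.321]
ft_force: [0.8, 0.1, 0.3]
opening: 0.423
```

Emit:
apply_moves(commands=[[0,0,0,0,0,0,0.04],[0,0,0,0,0,0,0.0],[0,0,0,0,0,0,0.0],[0,0,0,0,0,0,0.0],[0,0,0,0,0,0,0.0]])

```text
t: 3.37
eef_pos: [444.8, -8.7, 265.0]
tcp_rot: [3.139, -0.0, 1.323]
ft_force: [0.7, -0.1, -0.5]
opening: 0.199
```

Emit:
apply_moves(commands=[[0,0,0,0,0,0,0.0],[0,0,0,0,0,0,0.0],[0,0,0,0,0,0,0.0],[0,0,0,0,0,0,0.0],[0,0,0,0,0,0,0.0]])

```text
t: 3.78
eef_pos: [444.8, -8.5, 264.5]
tcp_rot: [3.14, 0.0, 1.323]
ft_force: [-1.3, -0.1, 8.3]
opening: 0.08
```

Emit:
apply_moves(commands=[[0,0,0,0,0,-0.005,0.0],[0,0,0,0,0,-0.01,0.0],[0,0,0,0,0,-0.015,0.0],[0,0,0,0,0,-0.02,0.0],[0,0,0,0,0,-0.02,0.0]])

```text
t: 4.2
eef_pos: [444.5, -8.4, 334.7]
tcp_rot: [-3.141, 0.0, 1.323]
ft_force: [0.2, 0.9, -1.0]
opening: 0.084
```

Emit:
apply_moves(commands=[[0,0,0,0,0,-0.02,0.0],[0,0,-7,0,0,0,0.0],[0,0,-7,0,0,0,0.0],[0,0,0,0,0,0,0.0],[0,0,0,0,0,0,0.0]])

```text
t: 4.62
eef_pos: [444.5, -8.5, 353.9]
tcp_rot: [3.142, 0.0, 1.563]
ft_force: [0.5, 0.4, 0.1]
opening: 0.084
```

```bash
python3 - <<'E'
from h import *
s=env.state();R=Ro.from_euler('xyz',s['tcp_rot']).as_matrix()
print(s['t'],s['eef_pos'],np.degrees(s['tcp_rot']),s['opening'],s['ft_force'],R.T@(np.array([482,-210,354])-s['eef_pos']))
E
```

```text
4.6167 [444.49329153  -8.46330885 353.94241655] [1.79995056e+02 4.28770601e-03 8.95790962e+01] 0.0841458646529306 [0.47340567 0.42227858 0.05005811] [-2.01255729e+02  3.89862070e+01 -3.91586105e-02]
```

Emit:
apply_moves(commands=[[0,0,-0.4,-0.02,0.003,0,0.0],[0,0,0,-0.038,0.005,0,0.0],[0,0,0,-0.038,0.005,0,0.0],[0,0,0,-0.038,0.005,0,0.0],[0,0,0,-0.038,0.005,0,0.0]])

```text
t: 5.03
eef_pos: [468.0, -182.2, 353.6]
tcp_rot: [-3.141, -0.0, 1.57]
ft_force: [0.8, -0.3, -0.9]
opening: 0.084
```

Emit:
apply_moves(commands=[[0,0,0,-0.038,0.005,0,0.0],[0,0,0,-0.038,0.005,0,0.0],[0,0,0,-0.02,0.005,0,0.0],[0,0,0,-0.01,0,0,0.0],[0,0,0,0,0,0,0.0]])

```text
t: 5.45
eef_pos: [483.3, -287.9, 353.1]
tcp_rot: [-3.141, -0.0, 1.569]
ft_force: [-0.3, 0.9, -0.3]
opening: 0.082
```

Emit:
apply_moves(commands=[[0,0,0,0,0,0,0.0],[0,0,0,0,0,0,0.0],[0,0,0,0,0,0,0.0]])

```text
t: 5.7
eef_pos: [483.4, -285.0, 353.9]
tcp_rot: [-3.141, -0.0, 1.575]
ft_force: [-0.3, -1.3, -1.2]
opening: 0.079
```

```bash
python3 - <<'E'
from h import *
c=cam("wrist"); s=env.state(); print(s['t'],s['eef_pos'],np.degrees(s['tcp_rot']),s['opening'],s['ft_force'])
p=w2px(c,[482,-210,45]);print(p)
cv2.imwrite("pics/w2.png",c['color'][:,:,::-1])
E
```

```text
5.75 [ 483.48970233 -285.18395077  353.95527879] [-1.79999961e+02 -2.60152544e-03  9.02377459e+01] 0.08469828890782113 [ 0.7043646  -0.25927867 -0.51618269]
[323.29473836 138.78775242]
```

View pics/w2.png

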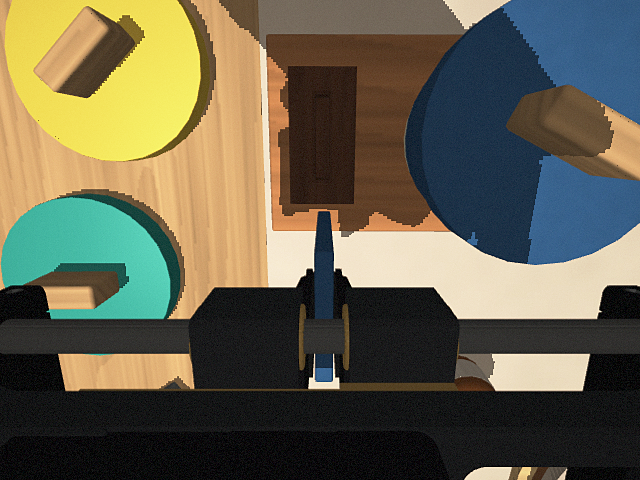

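The slot block spans (289,66) to (356,204) with a faint mouth near (322,137), and the held tile hangs straight at u≈324. I'll brighten and enlarge this.

```bash
python3 - <<'E'
from h import *
c=cam("wrist"); c['color']=np.clip(c['color'].astype(float)*2.5,0,255).astype(np.uint8); crop(c,270,55,100,165,3.6,"pics/w2c.png")
E
```

```text
(no output)
```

View pics/w2c.png

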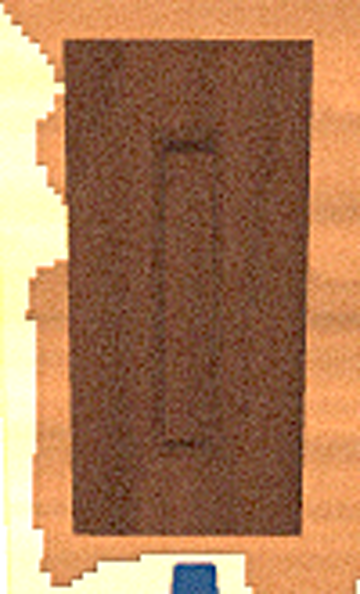

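```bash
python3 - <<'E'
from h import *
c=cam("wrist"); s=env.state(); k=3.6
f=lambda x,y,z:px2w(c,270+(x+.5)/k-.5,55+(y+.5)/k-.5,z)
print("block",[f(x,y,45).round(1)[:2].tolist() for x,y in[(64,40),(313,40),(302,535),(74,535)]])
P=[f(x,y,45) for x,y in[(160,142),(217,142),(217,445),(160,445)]];print("slot",np.round(P,1).tolist(),np.mean(P,0))
Q=[f(x,563,97.5) for x in(172,217)]; print("tile end",np.round(Q,1).tolist(),np.mean(Q,0))
print(s['eef_pos'],np.degrees(s['tcp_rot']))
E
```

```text
block [[456.2, -159.8], [505.9, -159.6], [506.2, -259.2], [456.4, -259.5]]
slot [[475.3, -178.8, 45.0], [486.9, -178.8, 45.0], [487.5, -239.8, 45.0], [475.2, -239.9, 45.0]] [ 481.22901814 -209.34305806   45.        ]
tile end [[478.7, -256.3, 97.5], [486.8, -256.2, 97.5]] [ 482.70674947 -256.2574387    97.5       ]
[ 483.55620638 -285.53961866  353.9606356 ] [1.79991744e+02 7.20944748e-03 9.02385206e+01]
```

Emit:
apply_moves(commands=[[0,0,0.2,0.02,-0.0015,0,0.0],[0,0,0,0.03,0,0,0.0],[0,0,0,0.02,0,0,0.0],[0,0,0,0.007,0,0.01,0.0],[0,0,0,0,0,0.02,0.0]])

```text
t: 6.27
eef_pos: [482.1, -207.4, 325.4]
tcp_rot: [3.138, 0.002, 1.573]
ft_force: [0.1, -1.2, 0.3]
opening: 0.083
```

Emit:
apply_moves(commands=[[0,0,0,0,0,0.01,0.0],[0,0,0,0,0,0.005,0.0],[0,0,0,0,0,0,0.0],[0,0,0,0,0,0,0.0],[0,0,0,0,0,0,0.0]])

```text
t: 6.68
eef_pos: [482.0, -209.8, 309.3]
tcp_rot: [3.141, 0.001, 1.57]
ft_force: [-0.6, -0.1, 0.0]
opening: 0.082
```

```bash
python3 - <<'E'
from h import *
s=env.state(); print(s['t'],s['eef_pos'],np.degrees(s['tcp_rot']),s['opening'],s['ft_force'],s['moment'])
E
```

```text
6.6833 [ 482.00168673 -209.75017842  309.31444175] [1.79959424e+02 2.91596497e-02 8.99672597e+01] 0.08155479112721589 [-0.6309018  -0.07415904  0.02275969] [-0.01603678 -0.07260151 -0.02230364]
```

Emit:
apply_moves(commands=[[0,0,0,0.001,0,0.003,0.0],[0,0,0,0,0,0.003,0.0],[0,0,0,0,0,0.003,0.0],[0,0,0,0,0,0.003,0.0],[0,0,0,0,0,0,0.0]])

```text
t: 7.1
eef_pos: [481.8, -208.4, 296.1]
tcp_rot: [-3.141, -0.0, 1.571]
ft_force: [-0.8, -0.0, -0.4]
opening: 0.087
```

No contact force with the underside about 5 mm into the slot. Continuing down.

Emit:
apply_moves(commands=[[0,0,0,0,0,0.003,0.0],[0,0,0,0,0,0.003,0.0],[0,0,0,0,0,0.003,0.0],[0,0,0,0,0,0.003,0.0],[0,0,0,0,0,0,0.0]])

```text
t: 7.52
eef_pos: [481.8, -208.4, 284.1]
tcp_rot: [-3.141, -0.0, 1.571]
ft_force: [0.1, 1.1, -1.3]
opening: 0.083
```

Emit:
apply_moves(commands=[[0,0,0,0,0,0.002,0.0],[0,0,0,0,0,0.002,0.0],[0,0,0,0,0,0.002,0.0],[0,0,0,0,0,0,0.0],[0,0,0,0,0,0,0.0]])

```text
t: 7.93
eef_pos: [481.9, -208.4, 278.6]
tcp_rot: [-3.141, -0.0, 1.571]
ft_force: [0.5, -0.3, -2.0]
opening: 0.082
```

Emit:
apply_moves(commands=[[0,0,0,0,0,0.001,0.0],[0,0,0,0,0,0.001,0.0],[0,0,0,0,0,0,0.0]])

```text
t: 8.18
eef_pos: [481.9, -208.4, 276.6]
tcp_rot: [-3.141, 0.0, 1.571]
ft_force: [-0.2, -0.5, -0.8]
opening: 0.083
```

Emit:
apply_moves(commands=[[0,0,0,0,0,0.001,0.0],[0,0,0,0,0,0.001,0.0],[0,0,0,0,0,0,0.0]])

```text
t: 8.43
eef_pos: [481.9, -208.4, 276.4]
tcp_rot: [3.141, 0.001, 1.571]
ft_force: [-5.0, 2.5, 21.1]
opening: 0.084
```

Bottomed at TCP z = 276.4 with 21 N, as predicted (276.5). Releasing and rising straight up.

Emit:
apply_moves(commands=[[0,0,0,0,0,-0.001,0.03],[0,0,0,0,0,0,0.03],[0,0,0,0,0,0,0.03],[0,0,0,0,0,0,0.03],[0,0,0,0,0,0,0.03]])

```text
t: 8.85
eef_pos: [481.9, -208.5, 275.5]
tcp_rot: [-3.141, -0.0, 1.571]
ft_force: [-0.8, -0.2, -0.6]
opening: 0.308
```

Emit:
apply_moves(commands=[[0,0,0,0,0,-0.005,0.03],[0,0,0,0,0,-0.02,0.03],[0,0,0,0,0,-0.03,0.03],[0,0,0,0,0,-0.035,0.03],[0,0,0,0,0,-0.034,0.03]])

```text
t: 9.27
eef_pos: [481.7, -208.3, 401.3]
tcp_rot: [-3.141, -0.0, 1.571]
ft_force: [0.0, 0.2, 1.0]
opening: 0.313
```

Emit:
apply_moves(commands=[[0,0,-7,0,0,0,0.045],[0,0,-7,0,0,0,0.045],[0,0,-7,0,0,0,0.045],[0,0,-7,0,0,0,0.045],[0,0,-7,0,0,0,0.045]])

```text
t: 9.68
eef_pos: [481.8, -208.4, 400.1]
tcp_rot: [3.142, 0.0, 2.188]
ft_force: [-0.5, 0.1, 0.6]
opening: 0.47
```

Emit:
apply_moves(commands=[[0,0,-7,0,0,0,0.045],[0,0,-7,0,0,0,0.045],[0,0,-7,0,0,0,0.045],[0,0,-7,0,0,0,0.045],[0,0,-1.5,0,0,0,0.045]])

```text
t: 10.1
eef_pos: [481.8, -208.4, 400.0]
tcp_rot: [-3.142, -0.0, 2.704]
ft_force: [0.1, -0.3, -0.6]
opening: 0.48
```

```bash
python3 - <<'E'
from h import *
c=cam("wrist"); s=env.state();R=Ro.from_euler('xyz',s['tcp_rot']).as_matrix()
print(s['t'],s['eef_pos'],np.degrees(s['tcp_rot']),s['opening'],s['joints'],R.T@(np.array([611.5,-209.7,400])-s['eef_pos']))
print("handle",w2px(c,[611.5,-209.7,162]),"tile",w2px(c,[481.2,-209.3,115]))
E
```

```text
10.15 [ 481.82883395 -208.39216687  399.97221282] [-1.79993520e+02  5.41779798e-04  1.54752557e+02] 0.47344166772645285 [-5.34055255e-01  3.54842526e-01  1.80824528e+00 -1.34661533e-04
  9.78484887e-01 -1.66412540e+00] [-1.17842050e+02  5.41255270e+01 -3.27943316e-02]
handle [399.96336934 424.23339096] tile [321.46163354 243.1359653 ]
```

Emit:
apply_moves(commands=[[0,0,0,-0.02,0.009,0,0.045],[0,0,0,-0.034,0.016,0,0.045],[0,0,0,-0.034,0.016,0,0.045],[0,0,0,-0.03,0.013,0,0.045],[0,0,0,0,0,0,0.045]])

```text
t: 10.57
eef_pos: [615.6, -210.3, 399.1]
tcp_rot: [3.141, 0.002, 2.696]
ft_force: [0.2, -0.3, 0.0]
opening: 0.471
```

Emit:
apply_moves(commands=[[0,0,0,0,0,0,0.045],[0,0,0,0,0,0,0.045],[0,0,0,0,0,0,0.045]])

```text
t: 10.82
eef_pos: [610.9, -210.5, 399.9]
tcp_rot: [-3.141, -0.0, 2.696]
ft_force: [-0.2, -0.1, -0.1]
opening: 0.471
```

```bash
python3 - <<'E'
from h import *
c=cam("wrist"); s=env.state()
print(s['t'],s['eef_pos'],np.degrees(s['tcp_rot']),s['opening'])
print("handle",w2px(c,[611.5,-209.7,162]),"tile",w2px(c,[481.2,-209.3,115]))
cv2.imwrite("pics/w3.png",c['color'][:,:,::-1])
E
```

```text
10.8667 [ 610.85352318 -210.58286788  400.12418333] [-1.79993844e+02  1.03093295e-03  1.54444374e+02] 0.4723081761259126
handle [324.43179153 263.5106276 ] tile [240.14314202  72.13896442]
```

View pics/w3.png

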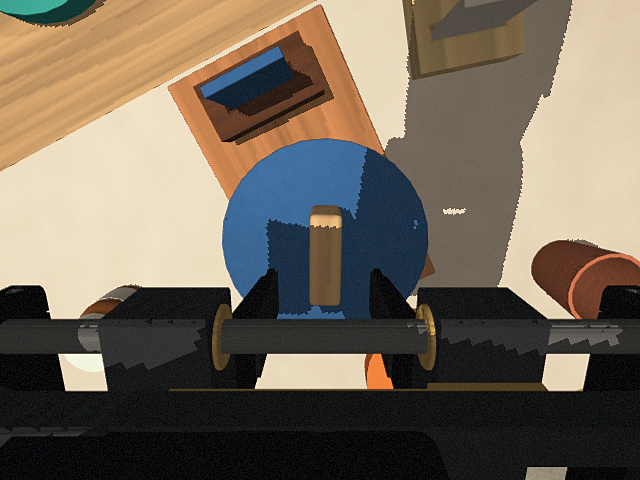

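The tile stands in the blue tub's slot at (243,78). The handle top spans u 309 to 341 and v ~221 to 304, upright in the picture and between the open fingers. Checking the numbers.

```bash
python3 - <<'E'
from h import *
c=cam("wrist"); s=env.state();R=Ro.from_euler('xyz',s['tcp_rot']).as_matrix()
g=lambda u,v,z:(R.T@(px2w(c,u,v,z)-s['eef_pos'])).round(1)
print(g(325,221,162),g(325,304,162),g(309,262,162),g(341,262,162))
print("lid edges",g(222,237,122),g(428,237,122),g(325,138,122))
print("tile top ends",px2w(c,200,89,115).round(1),px2w(c,289,52,115).round(1), s['eef_pos'])
E
```

```text
[ 26.6   1.4 238.2] [-27.3   1.5 238.2] [  0.7  -8.5 238.2] [  0.7  11.3 238.2]
lid edges [  6.7 -72.5 278.2] [  6.7  75.6 278.2] [ 75.3   1.5 278.2]
tile top ends [ 478.8 -238.7  115. ] [ 484.3 -174.7  115. ] [ 610.89552817 -210.63069896  400.21363785]
```

Emit:
apply_moves(commands=[[0,0,0,0,0.0015,0.015,0.045],[0,0,0,0,0,0.025,0.045],[0,0,0,0,0,0.025,0.045],[0,0,0,0,0,0.012,0.045],[0,0,0,0,0,0.006,0.045]])

```text
t: 11.33
eef_pos: [611.8, -209.3, 315.3]
tcp_rot: [-3.141, -0.002, 2.696]
ft_force: [0.1, -0.7, -0.0]
opening: 0.472
```

Emit:
apply_moves(commands=[[0,0,0,0,0,0,0.045],[0,0,0,0,0,0,0.0],[0,0,0,0,0,0,0.0],[0,0,0,0,0,0,0.0],[0,0,0,0,0,0,0.0]])

```text
t: 11.75
eef_pos: [612.3, -209.2, 317.7]
tcp_rot: [-3.142, 0.002, 2.696]
ft_force: [0.1, 0.2, 0.1]
opening: 0.249
```

Emit:
apply_moves(commands=[[0,0,0,0,0,0,0.0],[0,0,0,0,0,0,0.0],[0,0,0,0,0,0,0.0],[0,0,0,0,0,0,0.0],[0,0,0,0,0,0,0.0]])

```text
t: 12.17
eef_pos: [612.3, -209.3, 317.5]
tcp_rot: [-3.141, 0.001, 2.696]
ft_force: [-1.1, -2.2, 6.5]
opening: 0.208
```

```bash
python3 - <<'E'
from h import *
s=env.state(); print(s['t'],s['eef_pos'],np.degrees(s['tcp_rot']),s['opening']*95,s['ft_force'],s['moment'])
E
```

```text
12.1667 [ 612.29551776 -209.33772869  317.5487334 ] [-1.79988348e+02  6.91208969e-02  1.54474714e+02] 19.713517276085174 [-1.07178315 -2.16095937  6.5171566 ] [-0.18451524  0.13013137 -0.23166229]
```

Emit:
apply_moves(commands=[[0,0,0,0,0,-0.001,0.0],[0,0,0,0,0,-0.001,0.0],[0,0,0,0,0,0,0.0]])

```text
t: 12.42
eef_pos: [612.2, -209.3, 318.0]
tcp_rot: [-3.141, -0.001, 2.697]
ft_force: [0.7, -4.3, -7.5]
opening: 0.207
```

Emit:
apply_moves(commands=[[0,0,0,0,0,-0.001,0.0],[0,0,0,0,0,0,0.0]])

```text
t: 12.58
eef_pos: [612.2, -209.4, 318.4]
tcp_rot: [-3.141, -0.002, 2.696]
ft_force: [3.9, -5.2, -13.3]
opening: 0.21
```

Emit:
apply_moves(commands=[[0,0,0,0,0,-0.001,0.0],[0,0,0,0,0,0,0.0]])

```text
t: 12.75
eef_pos: [612.2, -209.4, 319.0]
tcp_rot: [-3.141, -0.002, 2.696]
ft_force: [2.4, -7.1, -15.3]
opening: 0.207
```

Emit:
apply_moves(commands=[[0,0,0,0,0,-0.001,0.0],[0,0,0,0,0,0,0.0]])

```text
t: 12.92
eef_pos: [612.2, -209.4, 319.8]
tcp_rot: [-3.141, -0.003, 2.696]
ft_force: [3.1, -5.1, -16.7]
opening: 0.213
```

Emit:
apply_moves(commands=[[0,0,0,0,0,-0.001,0.0],[0,0,0,0,0,0,0.0]])

```text
t: 13.08
eef_pos: [612.2, -209.4, 320.8]
tcp_rot: [-3.141, -0.003, 2.696]
ft_force: [3.6, -5.1, -17.1]
opening: 0.211
```

Emit:
apply_moves(commands=[[0,0,0,0,0,-0.001,0.0],[0,0,0,0,0,0,0.0]])

```text
t: 13.25
eef_pos: [612.2, -209.4, 322.1]
tcp_rot: [-3.141, -0.002, 2.696]
ft_force: [0.3, -5.1, -12.5]
opening: 0.206
```

Emit:
apply_moves(commands=[[0,0,0,0,0,-0.001,0.0],[0,0,0,0,0,0,0.0],[0,0,0,0,0,0,0.0]])

```text
t: 13.5
eef_pos: [612.2, -209.3, 324.3]
tcp_rot: [-3.141, -0.001, 2.696]
ft_force: [-0.0, -3.5, -6.0]
opening: 0.208
```

The lid broke free: the pull peaked at about 17 N near 3 mm and is now falling. Continuing slowly.

Emit:
apply_moves(commands=[[0,0,0,0,0,-0.001,0.0],[0,0,0,0,0,-0.001,0.0],[0,0,0,0,0,-0.001,0.0],[0,0,0,0,0,-0.001,0.0],[0,0,0,0,0,-0.001,0.0]])

```text
t: 13.92
eef_pos: [612.3, -209.0, 330.3]
tcp_rot: [3.141, 0.001, 2.696]
ft_force: [0.7, -0.4, -2.4]
opening: 0.208
```

Emit:
apply_moves(commands=[[0,0,0,0,0,-0.002,0.0],[0,0,0,0,0,-0.002,0.0],[0,0,0,0,0,-0.002,0.0],[0,0,0,0,0,0,0.0],[0,0,0,0,0,0,0.0]])

```text
t: 14.33
eef_pos: [612.3, -209.0, 335.9]
tcp_rot: [3.141, 0.0, 2.696]
ft_force: [-0.4, 0.5, -2.5]
opening: 0.209
```

Emit:
apply_moves(commands=[[0,0,0,0,0,-0.002,0.0],[0,0,0,0,0,-0.002,0.0],[0,0,0,0,0,-0.002,0.0],[0,0,0,0,0,0,0.0],[0,0,0,0,0,0,0.0]])

```text
t: 14.75
eef_pos: [612.3, -209.1, 341.9]
tcp_rot: [-3.142, 0.0, 2.696]
ft_force: [-0.1, -0.8, -2.4]
opening: 0.209
```

```bash
python3 - <<'E'
from h import *
s=env.state(); print(s['t'],s['eef_pos'],np.degrees(s['tcp_rot']),s['opening']*95,s['ft_force'],s['moment'])
E
```

```text
14.75 [ 612.29642552 -209.14795128  341.92032633] [-1.79997352e+02  2.33935254e-02  1.54495260e+02] 19.828196507861445 [-0.09008549 -0.79214552 -2.44612619] [ 0.04093272 -0.20982274 -0.03175774]
```

Emit:
apply_moves(commands=[[0,0,0,0,0,-0.001,0.0],[0,0,0,0,0,-0.001,0.0],[0,0,0,0,0,-0.0006,0.0],[0,0,0,0,0,0,0.0],[0,0,0,0,0,0,0.0]])

```text
t: 15.17
eef_pos: [612.3, -209.2, 344.3]
tcp_rot: [-3.142, 0.0, 2.696]
ft_force: [-0.2, 0.0, -3.0]
opening: 0.207
```

```bash
python3 - <<'E'
from h import *
s=env.state(); print(s['t'],s['eef_pos'],s['opening']*95,s['ft_force'],s['moment'])
c=cam("scene"); crop(c,205,195,140,150,4,"pics/end.png")
for z in (112,139,149): print(z,[(w2px(c,[612+75*np.cos(a),-209.5+75*np.sin(a),z])-[205,195])*4 for a in np.radians([-115,65,155,-25])])
print("rim top",[(w2px(c,[612+66*np.cos(a),-209.5+66*np.sin(a),112])-[205,195])*4 for a in np.radians([-25])])
print("tile top",[(w2px(c,[481.2,y,115])-[205,195])*4 for y in(-239.5,-179.5)],"handle",(w2px(c,[612,-209.5,189])-[205,195])*4)
E
```

```text
15.1667 [ 612.30688175 -209.16193663  344.34679663] 19.701129014360596 [-0.16534883  0.04236439 -3.02103195] [ 0.10398782 -0.13505724 -0.00406379]
112 [array([ 93.24950606, 323.93821897]), array([340.97347928, 333.0035305 ]), array([231.35457121, 238.63139382]), array([201.18168198, 426.88532416])]
139 [array([ 87.97200326, 293.99993081]), array([339.79996527, 303.13951638]), array([228.49545265, 208.62995486]), array([197.51930917, 397.24337923])]
149 [array([ 85.97269069, 282.65820382]), array([339.3553694 , 291.82527788]), array([227.41336251, 197.27531511]), array([196.13030823, 386.00129892])]
rim top [array([203.15378156, 414.58105015])]
tile top [array([108.58910357, 196.08912905]), array([198.03924508, 171.47041624])] handle [207.45053344 240.48661436]
```

View pics/end.png

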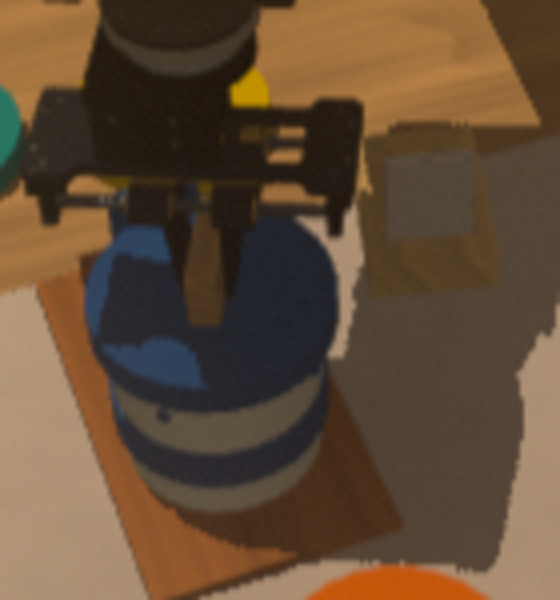

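The lid is level over the tub: its rim extremes at (86,295) and (339,295) match the prediction for a 27 mm rise. I'll check for slip in the grip with the wrist camera, overlaying rim predictions.

```bash
python3 - <<'E'
from h import *
c=cam("wrist"); im=cv2.resize(np.clip(c['color'][:300,:,::-1]*1.6,0,255).astype(np.uint8),(800,375))
for r,col in((23,(0,0,255)),(27,(0,255,0)),(31,(0,255,255))):
    q=np.array([w2px(c,[612+75*np.cos(a),-209.5+75*np.sin(a),122+r]) for a in np.linspace(0,6.283,200)])*1.25
    cv2.polylines(im,[q.round().astype(int)],True,col,1)
cv2.imwrite("pics/end2.png",im)
E
```

```text
(no output)
```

View pics/end2.png

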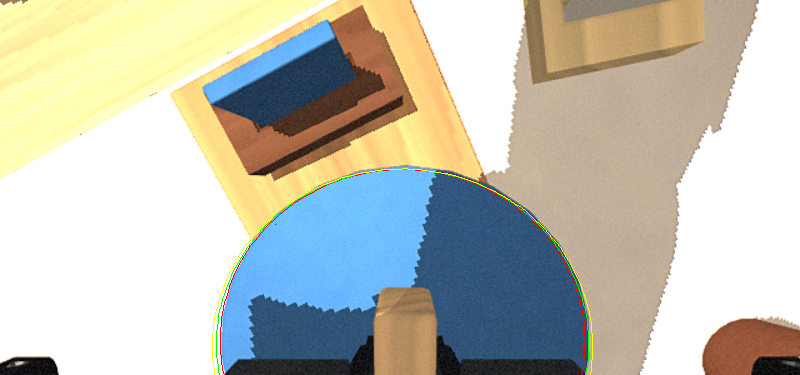

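The outlines fit closely, so I'll run one numeric fit of rim height, and the tile top as well.

```bash
python3 - <<'E'
from h import *
from scipy.optimize import least_squares
c=cam("wrist"); im=c['color'].astype(int)
m=(im[:,:,2]>im[:,:,0]*1.4)
P=[]
for v in range(150,284,3):
    u=np.where(m[v,150:500])[0]+150
    if len(u)>20: P+= [(u[0]-.5,v),(u[-1]+.5,v)]
P=np.array(P)
def f(p): return [np.hypot(*(px2w(c,u,v,p[2])[:2]-p[:2]))-75 for u,v in P]
r=least_squares(f,[612,-209.5,149],loss='soft_l1'); print("lid x,y,ztop",r.x,"rise",r.x[2]-122,"rms",np.std(r.fun),len(P))
print("tile top ends",[px2w(c,u/1.25,v/1.25,115).round(1) for u,v in((203,87),(332,19),(356,80))])
s=env.state();print(s['t'],s['eef_pos'],s['ft_force'])
E
```

```text
lid x,y,ztop [ 611.46567489 -208.17360533  146.33673465] rise 24.33673464764877 rms 0.17314292520720065 90
tile top ends [array([ 478. , -237.8,  115. ]), array([ 478.8, -177.3,  115. ]), array([ 503.2, -178.9,  115. ])]
15.3167 [ 612.28588863 -209.14302994  344.28241824] [-0.95575755 -0.05843887 -2.66816592]
```

The fit gives a 24.3 mm rise against 26.8 mm from the arm. I'll remove the camera bias by fitting the earlier picture, where the shut lid top was at 122.

```bash
python3 - <<'E'
from h import *
from scipy.optimize import least_squares
k=cam("wrist")
def fit(im,pos,rot,lim,fixz=None):
    T=np.eye(4); T[:3,:3]=Ro.from_euler('xyz',rot).as_matrix(); T[:3,3]=pos
    M=T@k['T_tool_cam']; c=dict(k,R=M[:3,:3],eye=M[:3,3]); im=im.astype(int); m=im[:,:,2]>im[:,:,0]*1.4; P=[]
    for v in range(150,lim,3):
        u=np.where(m[v,180:480])[0]+180
        if len(u)>20: P+=[(u[0]-.5,v),(u[-1]+.5,v)]
    r=least_squares(lambda p:[np.hypot(*(px2w(c,u,v,p[2])[:2]-p[:2]))-75 for u,v in P],[612,-209.5,pos[2]-220],loss='soft_l1')
    return r.x,np.std(r.fun),len(P)
print(fit(cv2.imread("pics/w3.png")[:,:,::-1],[610.8535,-210.5829,400.124],np.radians([-179.9938,.001,154.444]),264))
s=env.state();print(fit(k['color'],s['eef_pos'],s['tcp_rot'],284), s['t'])
E
```

```text
(array([ 611.42650585, -209.43365811,  119.10151196]), np.float64(0.23618578070337007), 76)
(array([ 611.27786586, -207.8419676 ,  145.06599272]), np.float64(0.3518033879863784), 90) 15.3667
```

With the bias removed (shut lid read 119.1 instead of 122; lifted lid 146.3), the rise is 27.2 mm, which agrees with the arm's 26.8. Handing in.

```bash
python3 -c "
from h import *
s=env.state();print(s['eef_pos'],s['opening']*95,s['ft_force']);print(env.job_done())"
```

```text
[ 612.28590841 -209.15053658  344.27176325] 19.438176930268735 [ 0.16718211 -1.29870403 -1.67204523]
the job is handed in; nothing more can be done
None
```

The blue tile is in the blue tub stand's slot. The blue lid is free and still held level above the tub, open by about 27 mm. I handed the job in at about 15.4 s; it reports no verdict.

- **Tile:** it went down with no side contact and bottomed with about 21 N at the expected height (TCP z 276.4, predicted 276.5). After release the wrist camera showed it standing upright in the slot.
- **Lid:** the pull peaked at about 17 N near 3 mm of rise, then fell to the lid's weight of about 2.5 N. The grip held at 19.4 mm opening.
- **Lid height:** the arm gives a rise of 26.8 mm, so the skirt is about 12 mm above the rim. The raw wrist-camera fit disagreed at 24.3 mm. The same fit on the shut lid read 2.9 mm low, and correcting for that gives 27.2 mm.
- **Not fully checked:** a second camera fit of the lifted lid came out 1.3 mm lower, but its search window cut off the lid's edges, so I disregarded it. The bystanders were not re-measured; nothing contacted them as far as the forces and pictures showed.

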